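# Slide the cover plate off the setting block and lay it on the valve body

## Robot

A 6-joint arm with a two-finger parallel gripper is mounted at the origin on the work surface. World frame = base frame: x ahead of the robot, y to its left, z up, the work surface at z = 0. Lengths are in m, angles in degrees, forces in N, time in s.
With the tool pointing down it reaches from about 0.25 to 0.725 m from the base axis. Payload 9.7 kg.
Tool frame: the origin (TCP) lies at the very end of the fingers, on their centre line; the grasp point (between the pads) lies 19 mm behind it; y points along the fingers, x is the direction in which the jaws open and shut, and the axes are right-handed (so a half turn about y gives the same grasp; the last joint's range is limited). The gripper opens to 85 mm and grips with 20 to 120 N. Pads are 22 mm wide; open, the fingers measure 114 mm over their backs; the gripper's body (76 mm by 85 mm) begins 54 mm behind the grasp point. The pads swing forward as they close: fully open they stand 13 mm farther back than shut.
Start: joints at [0, 4.979, 10.078, 95.1, 0, 90], TCP at [0.55, -0, 0.207] pointing down, gripper open.
Joint ranges: [-179.16, 179.16], [-48.56, 103.87], [-65.8, 70.77], [-126.05, 130.52], [-82.76, 87.17], [-180, 180]. Speed limits (degrees/s): [127.2, 127.2, 147.25, 180, 180, 180].

## Interface

Orientations are given as [roll, pitch, yaw] about the fixed x, y, z axes, in that order (R = Rz(yaw) Ry(pitch) Rx(roll)).
In Python, from workcell import bot gives the robot as it stands.
- The arm moves only by the shell command python3 -m jog 'ROWS' [FORCE]. ROWS is JSON, a list of rows, each a list of 7 numbers: the closure, from 0 (fully open) to 1 (shut), then the shift along the world's x, y, z in units of 25 mm (1.0 is 25 mm), then the turn, a rotation vector about the world's x, y, z in units of 5 degrees (1.0 is 5 degrees). A call has 1 to 5 rows; each row is the pose to reach, as a shift and turn from the pose commanded when the call began; what a row does not reach only later rows make up. A row lasts 1/10 s, in which the tool goes at most 50 mm and 8.59 degrees, less where a joint would pass 70% of its speed; a pose out of reach is approached as far as the arm can. A call with a gripper value outside its range is refused whole. The fingers move at their own pace and stop on an object; FORCE is the grip in N (left out, the last holds). Time passes only in rows, so rows that repeat a pose let the fingers close. It gives the time, the measured TCP pose, the force and the opening at its end, in the units of the state.
- bot.get_obs(): the state, without advancing time (a new reading comes with each control period).
- bot.camera(name): name is "scene" or "side" or "wrist"; returns (picture, depth): 384x512x3 uint8, red, green, blue; 384x512 float32, m along the optical axis (not along the pixel's ray), 0 where there is no reading.
- bot.camera_model(name): a dict with "fx", "fy", "cx", "cy" (pixels), "k1" (the pictures are not rectified: a ray, as slopes to the right and down, at radius r is drawn at 1 + k1 r^2 times it, then the intrinsics apply), "rvec" (rotation vector, rad) and "tvec" (3), from world to camera coordinates, as OpenCV has them; the wrist camera has in their place "tool_from_camera" (4x4, takes a point from camera to tool coordinates, whose origin is the TCP and whose axes are the tool frame's). Camera axes: x right, y down, z forward; pixel columns grow to the right and rows downward; lengths in m; the calibration is good to about 2 mm. A picture is of the moment at which its call begins: read the wrist's pose just before it. camera_model takes no time and is no camera call.
- bot.job_done(): hands the job in, once; it reports no verdict.
Trained networks look in the newest picture that a camera, given by its name, has taken for a name from the list of things; names that differ only in an ending like _2 or _b are one class to them, and where a whole thing is asked for, a point or a joint stands for the part that bears it (a point fixed in the world has none). Each returns a list of dicts, best first, with "conf" (0 to 1); they miss things now and then, are a little off and sometimes report something else, mostly with a low value. They report only what shows in the picture. A call takes as long as a camera call.
- bot.regions_of(camera, label): "pixels" (384x512 bool, what is visible of it) and "point" ([row, column] in pixels, amid what is visible of it).
The state is a dict: "time": time; "q": joint angles; "qd": joint speeds; "joint_efforts": joint torques, N m; "ee_pos": TCP position; "tcp_rot": TCP orientation; "wrist_force": force on the tool from outside, world axes, zero at the start; "torque": the same for the moment, N m; "opening": finger opening in m.
Only numpy, scipy, OpenCV 4.12 (cv2) and the standard library are available. Lean on these libraries where they do the work, as an engineer would, in place of code of your own. Each camera call takes 0.05 s, during which the arm holds its last target. There are 200 camera calls.

## Task

The thin steel cover plate lies in the fenced setting block, where nothing can get under it or beside it. Pressing lightly on top (the block's face is lapped, and a hard press scores it), slide it out of the open end until a third or more, but less than half, of its length overhangs, and let go of it there; then take it by the overhanging end, lift it off and lay it, without dropping it, flat on top of the valve body, centred and lined up with it. Leave the other parts alone.

Things in the scene. Friction and masses are not known exactly. Their poses are not given: they have to be found in the camera images.
- cover: thin flat bright steel plate, 56 mm wide (its x), 110 mm long (its y), 3 mm thick, about 0.14 kg, six dark screw holes (look only); origin at the centre of its underside. Starts between the block's fences, 1 to 6 mm from the -y fence, its y along the block's y. A fingertip pressed on it with 6 to 10 N drags it along, sometimes with some slip; over 20 N scores the bed
- cover_lead (a point): middle of the cover plate's +y end face, 55 mm from the plate's centre and 1.5 mm above its underside: the end that leaves the block first
- block: fixed dark steel setting block, 96 mm wide (its x), 170 mm long (its y); origin at the centre of its underside. Its top is a flat bed, face 50 mm above the bench when not pressed, with 8 mm high fences: two at the sides (inner faces 70 mm apart, from the -y end to 40 mm short of the +y end) and one across the -y end (8 mm thick). The +y end is open
- block_edge (a point): middle of the bed's top edge at the open +y end, 85 mm from the block's centre, 50 mm above the bench; axes as the bed's. The bed is pivoted at its -y end and held up by springs: pressed, it tips down at the open end by up to 0.06 rad, stiff near the pivot (about 10 N per mm at 60 mm from it), soft near the open end (about 2 N per mm)
- valve_body: fixed aluminium valve  a bar 44 mm wide (its x), 100 mm long (its y), top 50 mm above the bench, on a foot flange 80 x 120 mm and 14 mm high; origin at the centre of its underside
- valve_top (a point): centre of the valve body's flat top face, 50 mm above the bench; axes as the valve body's. The cover plate is wider and longer than this face by 12 and 10 mm
- bearing: bystander: loose steel bearing ring, 72 mm across, 22 mm high; origin at the centre of its underside
- red_cup: bystander: loose red plastic cup, 52 mm across, 45 mm high; origin at the centre of its underside
- hub: bystander: loose flange with an upright splined stub, 84 mm across, 75 mm high; origin at the centre of its underside
- gear: bystander: loose dark gear, about 73 mm across, 14 mm high; origin at the centre of its underside

How it is judged (in metres and radians):
On the way, in this order (a step that is already met when the one before it is completed fails the run):
1. the cover plate lies flat on the block, let go and at rest, its +y end 28 to 53 mm past the open edge (y of cover_lead in the frame of block_edge between 0.028 and 0.053 m and z of cover in the frame of block_edge below 0.003 m and angle between cover's own z axis and vertical below 0.05 rad and linear speed of cover below 0.02 m/s and contact force between cover and the arm below 0.2 N and contact force between cover and the fingers below 0.2 N), for 0.2 s.
2. the cover plate is held in the fingers, more than 20 mm above the block's face and clear of the block (z of cover in the frame of block_edge above 0.02 m and contact force between cover and the fingers above 0.5 N and contact force between cover and block below 0.05 N), for 0.2 s.
At the end, for the whole second after the job is handed in: the cover plate lies flat and at rest on the valve body's top face, its centre within 7 mm across and 10 mm along, its length within 0.12 rad of the valve body's, the same side up (x of cover in the frame of valve_top between -0.007 and 0.007 m and y of cover in the frame of valve_top between -0.01 and 0.01 m and z of cover in the frame of valve_top between -0.003 and 0.003 m and angle between the y axis of cover and the y axis of valve_body, either way round below 0.12 rad and angle between cover's own z axis and vertical below 0.05 rad and linear speed of cover below 0.01 m/s); the robot touches nothing.
It fails at once if the cover plate is pressed on the setting block with more than 20 N (contact force between cover and block above 20 N).
It fails at once if the cover plate is dropped or flung (faster than 0.7 m/s) (linear speed of cover above 0.7 m/s).
It fails at once if the cover plate falls to bench level (height (world z) of cover below 0.025 m).
It fails at once if a bystander is moved more than 20 mm (distance of any of bearing, red_cup, hub, gear from where it was at the start of the episode above 0.02 m).
It also fails if it takes over 64 s, if anything falls off the work surface, if the arm or the gripper's body presses on something with over 40 N, if the wrist force passes 120 N, or if a joint passes its speed limit or range.

## Working session

There is one attempt and no reset: what is moved stays moved. The work goes in short steps, Python scripts to look and compute and a shell command to move; the robot and the scene stay as the last step left them, time stands still between calls to the robot, and variables do not carry over. Pictures are saved under pics/ and viewed, about 8 in all and at most 12, crops included, and the job is handed in when it is done.

```bash
mkdir -p pics; cat > h.py <<'E'
import numpy as np, cv2
from workcell import bot
from scipy.spatial.transform import Rotation as R
def cam_pose(name, obs=None):
    m=bot.camera_model(name)
    if 'rvec' in m:
        Rc=cv2.Rodrigues(np.array(m['rvec'],float))[0]; t=np.array(m['tvec'],float)
        return m,Rc.T,-Rc.T@t
    T=np.array(m['tool_from_camera']); Rt=R.from_euler('xyz',obs['tcp_rot'],degrees=True).as_matrix()
    return m,Rt@T[:3,:3],Rt@T[:3,3]+np.array(obs['ee_pos'])
def rays(m,uv):
    K=np.array([[m['fx'],0,m['cx']],[0,m['fy'],m['cy']],[0,0,1]])
    p=cv2.undistortPoints(np.array(uv,float).reshape(-1,1,2),K,np.array([m['k1'],0,0,0.])).reshape(-1,2)
    return np.c_[p,np.ones(len(p))]
def cloud(name,d,obs=None,mask=None):
    m,Rw,c=cam_pose(name,obs)
    ok=d>0
    if mask is not None: ok&=mask
    v,u=np.nonzero(ok)
    return rays(m,np.c_[u,v])*d[v,u][:,None]@Rw.T+c,(u,v)
def onplane(name,uv,z,obs=None):
    m,Rw,c=cam_pose(name,obs); r=rays(m,uv)@Rw.T
    return c+r*((z-c[2])/r[:,2])[:,None]
def save(n,p): cv2.imwrite(n,p[:,:,::-1])
E
python3 - <<'E'
from h import *
o=bot.get_obs(); print(o)
for n in ['scene','wrist']:
    p,d=bot.camera(n); save(f'pics/{n}0.png',p)
    np.save(f'{n}0.npy',d)
    for l in ['cover','block','valve_body','bearing','red_cup','hub','gear']:
        for r in bot.regions_of(n,l)[:2]:
            P,_=cloud(n,d,o,r['pixels'])
            if len(P)<20: continue
            zt=np.percentile(P[:,2],90); T=P[abs(P[:,2]-zt)<.006]
            (cx,cy),(w,h),a=cv2.minAreaRect((T[:,:2]*1000).astype(np.float32))
            print(n,l,round(r['conf'],2),r['point'],len(P),'ztop',round(zt,4),'rect',round(cx),round(cy),round(w),round(h),round(a,1))
E
```

```text
{'time': 0.0, 'q': array([-2.81595949e-04,  5.00858754e+00,  1.00337512e+01,  9.51009902e+01,
       -7.21883659e-04,  8.99999432e+01]), 'qd': array([ 0.03262506,  0.04109957,  0.04645914, -0.02710165,  0.05701705,
        0.10260722]), 'joint_efforts': array([ 7.68234549e-04, -5.20392072e+01,  4.64802504e+01,  1.63646933e-02,
        2.23589603e-05, -6.77332673e-05]), 'ee_pos': array([ 5.49720465e-01, -6.59744028e-06,  2.06400920e-01]), 'tcp_rot': array([-9.00007218e+01,  7.58265220e-02, -2.24776096e-04]), 'wrist_force': array([-0.42139519, -0.00260075, -0.11410467]), 'torque': array([ 0.0162249 , -0.04231309,  0.01309583]), 'opening': 0.08571748279643525}
scene cover 0.65 [206.6, 159.6] 1364 ztop 0.0546 rect 561 -185 114 62 77.2
scene block 0.82 [220.6, 182.7] 3092 ztop 0.0585 rect 568 -168 168 99 76.0
scene block 0.51 [216.6, 182.2] 2365 ztop 0.0588 rect 568 -168 168 99 76.0
scene valve_body 0.76 [161.9, 306.6] 1774 ztop 0.0507 rect 577 158 46 102 12.4
scene bearing 0.93 [304.0, 169.8] 850 ztop 0.0232 rect 724 -263 68 70 31.0
scene bearing 0.56 [157.9, 309.5] 1704 ztop 0.0508 rect 577 158 46 102 12.4
scene red_cup 0.89 [259.8, 233.9] 593 ztop 0.0448 rect 726 -106 49 51 16.6
scene red_cup 0.17 [216.7, 180.4] 2443 ztop 0.0588 rect 568 -168 168 99 76.0
scene hub 0.75 [200.1, 369.0] 1124 ztop 0.0748 rect 741 225 37 38 81.2
scene gear 0.61 [228.6, 303.4] 855 ztop 0.0155 rect 729 57 73 68 60.1
wrist cover 0.74 [286.6, 267.6] 1616 ztop 0.053 rect 566 -167 72 56 76.7
wrist block 0.61 [250.6, 276.8] 4641 ztop 0.0571 rect 574 -142 120 97 76.0
wrist valve_body 0.89 [43.6, 276.2] 6035 ztop 0.0495 rect 578 150 45 86 13.6
wrist red_cup 0.61 [234.9, 376.1] 1001 ztop 0.0435 rect 729 -99 35 52 48.6
wrist hub 0.65 [8.0, 406.5] 973 ztop 0.0136 rect 738 194 69 21 0.6
wrist gear 0.6 [123.0, 389.4] 2434 ztop 0.0138 rect 726 57 72 71 86.2
```

```bash
python3 -c "
import cv2,numpy as np
cv2.imwrite('pics/both.png',cv2.resize(np.hstack([cv2.imread('pics/scene0.png'),cv2.imread('pics/wrist0.png')]),(800,300)))"
```

```text
(no output)
```

View pics/scene0.png

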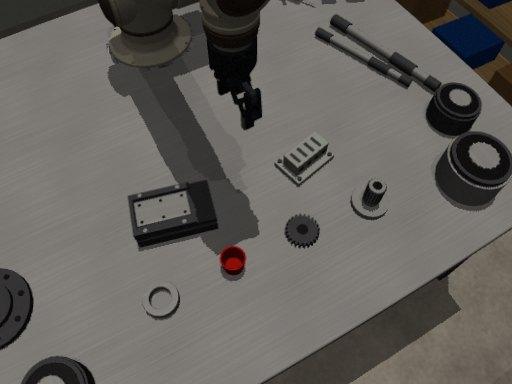

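The scene picture shows the block at about (172,212), with the cover at its left and the open end to the right, towards +y. The valve is at (305,157) and the bystanders are well clear. Block yaw is about -14° and valve yaw about +12.5°. I'll shut the fingers and go above the plate.

```bash
python3 -m jog '[[1,0.1,-2,-0.5,0,0,-1],[1,0.2,-4,-1,0,0,-2],[1,0.3,-6,-1.5,0,0,-2.8],[1,0.3,-7.8,-2,0,0,-2.8],[1,0.3,-7.8,-2,0,0,-2.8]]' 40
python3 - <<'E'
from h import *
bot.camera('side')
o=bot.get_obs(); print(o['ee_pos'],o['tcp_rot'],o['wrist_force'],o['opening'],o['time'])
p,d=bot.camera('wrist'); save('pics/w1.png',p)
for l in ['cover','block']:
    for r in bot.regions_of('wrist',l)[:1]:
        P,_=cloud('wrist',d,o,r['pixels'])
        for a,b in [(.046,.056),(.05,.066)]:
            T=P[(P[:,2]>a)&(P[:,2]<b)]
            print(l,r['conf'],len(T),np.median(T[:,2]),cv2.minAreaRect((T[:,:2]*1000).astype(np.float32)))
E
```

```text
time: 1.3
ee_pos: [0.5562, -0.1996, 0.1545]
tcp_rot: [-90.0, 0.2, -14.3]
wrist_force: [-0.2, 0.9, -0.5]
opening: 0.0124
[ 0.55656059 -0.19753746  0.15552925] [-89.99613088   0.13423288 -14.22762453] [0.01441558 1.12302381 0.14653744] 0.004686772786271197 1.35
cover 0.87 5675 0.052513297022478256 ((562.2113037109375, -185.63558959960938), (110.55976867675781, 57.502960205078125), 76.7197265625)
cover 0.87 5666 0.05251569049739241 ((562.1041870117188, -185.6103057861328), (110.55976867675781, 57.28287887573242), 76.7197265625)
block 0.66 6816 0.04954038449957707 ((567.9891967773438, -166.953125), (170.76651000976562, 96.7583999633789), 76.2500991821289)
block 0.66 5350 0.057084989452320045 ((568.168212890625, -167.0169219970703), (170.28219604492188, 96.67027282714844), 76.521728515625)
```

View pics/w1.png

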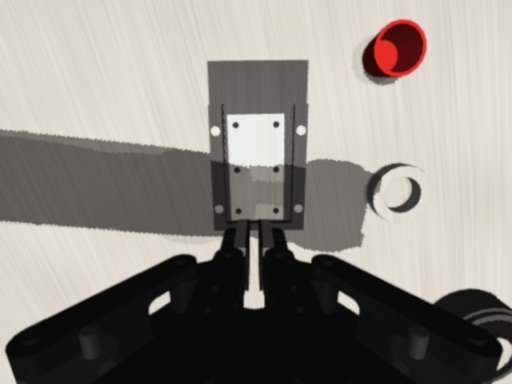

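```bash
python3 -m jog '[[1,0,0,-1.6,0,0,0],[1,0,0,-3,0,0,0],[1,0,0,-3.6,0,0,0],[1,0,0,-3.6,0,0,0],[1,0,0,-3.6,0,0,0]]'
python3 -m jog '[[1,0,0,-0.12,0,0,0],[1,0,0,-0.2,0,0,0],[1,0,0,-0.2,0,0,0]]'
```

```text
time: 2.0
ee_pos: [0.5583, -0.1945, 0.0688]
tcp_rot: [-90.0, -0.1, -13.9]
wrist_force: [-0.0, 0.8, 0.4]
opening: 0.0001
time: 2.3
ee_pos: [0.5578, -0.1951, 0.0626]
tcp_rot: [-90.0, -0.0, -14.0]
wrist_force: [0.0, -0.5, -0.3]
opening: -0.0001
```

```bash
python3 -m jog '[[1,0,0,-0.12,0,0,0],[1,0,0,-0.24,0,0,0],[1,0,0,-0.24,0,0,0],[1,0,0,-0.24,0,0,0]]'
python3 -m jog '[[1,0,0,-0.03,0,0,0],[1,0,0,-0.06,0,0,0],[1,0,0,-0.06,0,0,0]]'
```

```text
time: 2.7
ee_pos: [0.5574, -0.195, 0.0559]
tcp_rot: [-90.0, 0.0, -14.0]
wrist_force: [-0.5, 0.4, 0.0]
opening: 0.0002
time: 3.0
ee_pos: [0.5575, -0.195, 0.0545]
tcp_rot: [-90.0, 0.0, -14.0]
wrist_force: [-0.3, -0.2, -0.8]
opening: -0.0001
```

```bash
for i in 1 ; do python3 -m jog '[[1,0,0,-0.02,0,0,0],[1,0,0,-0.02,0,0,0]]'; python3 -c "
from h import *
print(bot.get_obs()['wrist_force'])"; done
```

```text
time: 3.2
ee_pos: [0.5575, -0.195, 0.054]
tcp_rot: [-90.0, 0.0, -14.0]
wrist_force: [0.0, -0.3, 0.4]
opening: 0.0003
[ 0.03566085 -0.30270646  0.38995296]
```

```bash
python3 -m jog '[[1,0,0,-0.03,0,0,0],[1,0,0,-0.03,0,0,0]]'
```

```text
time: 3.4
ee_pos: [0.5574, -0.195, 0.0532]
tcp_rot: [-90.0, 0.0, -14.0]
wrist_force: [0.0, 0.5, 0.8]
opening: 0.0007
```

```bash
python3 -m jog '[[1,0,0,-0.02,0,0,0],[1,0,0,-0.02,0,0,0]]'
```

```text
time: 3.6
ee_pos: [0.5574, -0.195, 0.0527]
tcp_rot: [-90.0, 0.0, -14.0]
wrist_force: [0.5, 0.6, 0.6]
opening: -0.0002
```

```bash
python3 -m jog '[[1,0,0,-0.02,0,0,0],[1,0,0,-0.02,0,0,0]]'
```

```text
time: 3.8
ee_pos: [0.5575, -0.195, 0.0523]
tcp_rot: [-90.0, 0.0, -14.0]
wrist_force: [0.1, -0.7, -0.2]
opening: 0.0001
```

```bash
python3 -m jog '[[1,0,0,-0.02,0,0,0],[1,0,0,-0.02,0,0,0]]'
```

```text
time: 4.0
ee_pos: [0.5575, -0.195, 0.0518]
tcp_rot: [-90.0, 0.0, -14.0]
wrist_force: [0.6, -0.3, -0.9]
opening: -0.0
```

```bash
python3 -m jog '[[1,0,0,-0.02,0,0,0],[1,0,0,-0.02,0,0,0]]'
```

```text
time: 4.2
ee_pos: [0.5575, -0.195, 0.0513]
tcp_rot: [-90.0, 0.0, -14.0]
wrist_force: [0.2, -0.3, 0.8]
opening: 0.0
```

```bash
python3 -m jog '[[1,0,0,-0.02,0,0,0],[1,0,0,-0.02,0,0,0]]'
```

```text
time: 4.4
ee_pos: [0.5574, -0.195, 0.0507]
tcp_rot: [-90.0, 0.0, -14.0]
wrist_force: [-0.0, 0.4, -0.2]
opening: -0.0
```

```bash
python3 -m jog '[[1,0,0,-0.02,0,0,0],[1,0,0,-0.02,0,0,0]]'
```

```text
time: 4.6
ee_pos: [0.5575, -0.195, 0.0503]
tcp_rot: [-90.0, 0.0, -14.0]
wrist_force: [-0.3, -0.3, -1.2]
opening: -0.0002
```

```bash
python3 -m jog '[[1,0,0,-0.01,0,0,0],[1,0,0,-0.02,0,0,0]]'
python3 - <<'E'
from h import *
o=bot.get_obs(); print(o['ee_pos'],o['wrist_force'],o['torque'])
p,d=bot.camera('wrist'); 
p2,d2=bot.camera('side')
print(bot.get_obs()['wrist_force'])
m,Rw,c=cam_pose('side')
uv,_=cv2.projectPoints(np.array([o['ee_pos']]),cv2.Rodrigues(Rw.T)[0],-Rw.T@c,np.array([[m['fx'],0,m['cx']],[0,m['fy'],m['cy']],[0,0,1]]),np.array([m['k1'],0,0,0]))
u,v=uv.ravel().astype(int);print(u,v)
a=p2[max(0,v-60):v+60,max(0,u-80):u+80]
a=cv2.resize(a,None,fx=4,fy=4,interpolation=cv2.INTER_CUBIC); save('pics/s2.png',a)
E
```

```text
time: 4.8
ee_pos: [0.5575, -0.195, 0.0498]
tcp_rot: [-90.0, -0.0, -14.0]
wrist_force: [0.8, 0.4, 0.3]
opening: -0.0001
[ 0.55749646 -0.19499266  0.04983835] [0.75629547 0.40179857 0.34677737] [0.04162566 0.03426051 0.01224866]
[ 0.33722845 -0.09817632  0.65465197]
259 248
```

View pics/s2.png

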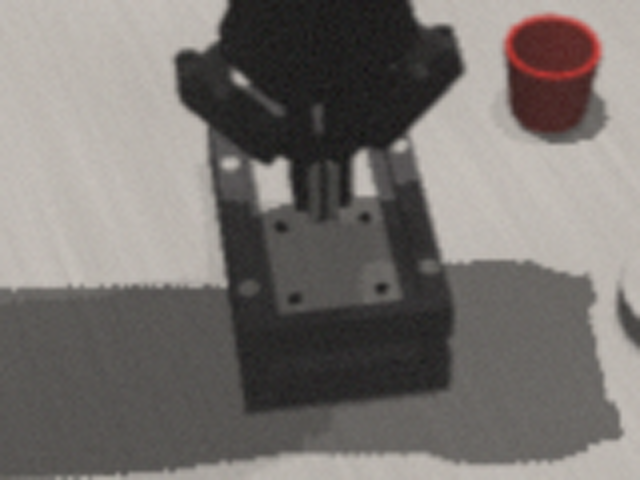

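The side crop shows the shut fingertips just over the plate at about (325,215), with no contact force yet. I'll keep going down in half-millimetre steps.

```bash
python3 -m jog '[[1,0,0,-0.01,0,0,0],[1,0,0,-0.02,0,0,0]]'
```

```text
time: 5.1
ee_pos: [0.5575, -0.195, 0.0493]
tcp_rot: [-90.0, 0.0, -14.0]
wrist_force: [0.0, 0.1, 0.0]
opening: 0.0001
```

```bash
python3 -m jog '[[1,0,0,-0.01,0,0,0],[1,0,0,-0.02,0,0,0]]'
```

```text
time: 5.3
ee_pos: [0.5575, -0.195, 0.0488]
tcp_rot: [-90.0, 0.0, -14.0]
wrist_force: [0.0, -0.1, 0.3]
opening: 0.0004
```

```bash
python3 -m jog '[[1,0,0,-0.01,0,0,0],[1,0,0,-0.02,0,0,0]]'
```

```text
time: 5.5
ee_pos: [0.5575, -0.195, 0.0483]
tcp_rot: [-90.0, -0.0, -14.0]
wrist_force: [0.1, -0.2, -0.5]
opening: -0.0001
```

```bash
python3 -m jog '[[1,0,0,-0.01,0,0,0],[1,0,0,-0.02,0,0,0]]'
```

```text
time: 5.7
ee_pos: [0.5575, -0.195, 0.0478]
tcp_rot: [-90.0, -0.0, -14.0]
wrist_force: [-0.6, -0.3, -0.3]
opening: 0.0003
```

```bash
python3 - <<'E'
from h import *
bot.camera('side');o=bot.get_obs(); e=np.array(o['ee_pos']);print(e,o['wrist_force'],o['joint_efforts'])
p,d=bot.camera('wrist'); save('pics/w3.png',p)
P,(u,v)=cloud('wrist',d,o)
y=np.array([.235,.972]);x=np.array([.972,-.235])
a=(P[:,:2]-e[:2])@y; b=(P[:,:2]-e[:2])@x
for lo in np.arange(-16,60,4):
    s=(abs(b)<.010)&(a>lo/1000)&(a<(lo+4)/1000)&(P[:,2]<.12)
    if s.sum(): print(lo,s.sum(),np.round(np.percentile(P[s,2],[2,25,50,75,98]),4))
r=bot.regions_of('wrist','cover')
if r:
    T,_=cloud('wrist',d,o,r[0]['pixels']); T=T[(T[:,2]>.04)&(T[:,2]<.06)]
    q=np.c_[T[:,:2]-e[:2],np.ones(len(T))]; k=np.linalg.lstsq(q,T[:,2],rcond=None)[0]; print('plane',k,np.degrees(k[:2]@y))
E
```

```text
[ 0.55747737 -0.19498293  0.04774127] [-0.56249488  0.0731455  -0.30742676] [ 6.03529006e-04 -5.82297635e+01  4.67713737e+01  7.92318431e-03
  3.33643470e-05  1.56673053e-05]
-12 65 [0.1076 0.1086 0.1091 0.11   0.1197]
-8 126 [0.0523 0.1088 0.1098 0.1188 0.12  ]
-4 166 [0.0519 0.1083 0.1095 0.119  0.1199]
0 237 [0.0515 0.0525 0.108  0.1169 0.1197]
4 521 [0.0515 0.053  0.0872 0.1    0.1186]
8 1306 [0.0518 0.083  0.0981 0.1086 0.1194]
12 360 [0.0514 0.0525 0.0535 0.1169 0.1194]
16 186 [0.0513 0.0519 0.0524 0.0529 0.0536]
20 191 [0.0513 0.0521 0.0526 0.0529 0.0538]
24 198 [0.0512 0.0521 0.0525 0.0529 0.0536]
28 215 [0.0513 0.0522 0.0526 0.0529 0.0537]
32 202 [0.051  0.0521 0.0524 0.0528 0.0536]
36 215 [0.0513 0.0521 0.0525 0.0528 0.0536]
40 208 [0.0514 0.052  0.0524 0.0528 0.0537]
44 229 [0.0511 0.0521 0.0525 0.0529 0.0537]
48 204 [0.0511 0.0519 0.0523 0.0527 0.0536]
52 231 [0.0513 0.0521 0.0525 0.053  0.0538]
56 237 [0.0513 0.052  0.0525 0.0529 0.0537]
plane [ 0.00085133 -0.00025842  0.05246788] -0.0029288578392175422
```

View pics/w3.png

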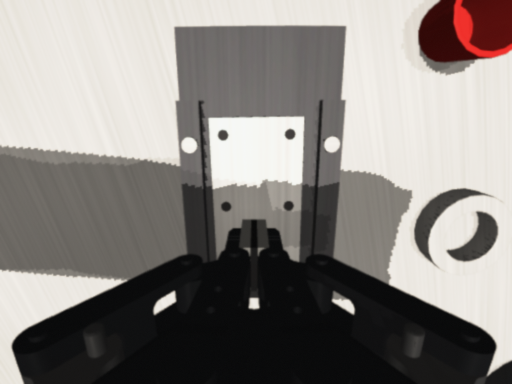

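The wrist picture and cloud show the plate still level at 52.5 mm, so there is no contact and the bed is untipped. The fingertips evidently end some millimetres short of the TCP. Continuing down.

```bash
python3 -m jog '[[1,0,0,-0.01,0,0,0],[1,0,0,-0.02,0,0,0]]'
```

```text
time: 6.05
ee_pos: [0.5575, -0.195, 0.0474]
tcp_rot: [-90.0, -0.0, -14.0]
wrist_force: [0.2, 0.8, -1.0]
opening: 0.0002
```

```bash
python3 -m jog '[[1,0,0,-0.01,0,0,0],[1,0,0,-0.02,0,0,0]]'
```

```text
time: 6.25
ee_pos: [0.5575, -0.195, 0.0468]
tcp_rot: [-90.0, 0.0, -14.0]
wrist_force: [0.2, -0.7, -0.0]
opening: 0.0001
```

```bash
python3 -m jog '[[1,0,0,-0.01,0,0,0],[1,0,0,-0.02,0,0,0]]'
```

```text
time: 6.45
ee_pos: [0.5575, -0.195, 0.0463]
tcp_rot: [-90.0, 0.0, -14.0]
wrist_force: [0.2, -0.2, 0.8]
opening: 0.0
```

```bash
python3 -m jog '[[1,0,0,-0.01,0,0,0],[1,0,0,-0.02,0,0,0]]'
```

```text
time: 6.65
ee_pos: [0.5575, -0.195, 0.0458]
tcp_rot: [-90.0, 0.0, -14.0]
wrist_force: [-0.4, -0.2, -0.5]
opening: -0.0005
```

```bash
python3 -m jog '[[1,0,0,-0.01,0,0,0],[1,0,0,-0.02,0,0,0]]'
```

```text
time: 6.85
ee_pos: [0.5575, -0.195, 0.0453]
tcp_rot: [-90.0, 0.0, -14.0]
wrist_force: [0.1, -0.3, -0.2]
opening: -0.0001
```

```bash
python3 -m jog '[[1,0,0,-0.01,0,0,0],[1,0,0,-0.02,0,0,0]]'
```

```text
time: 7.05
ee_pos: [0.5575, -0.195, 0.0448]
tcp_rot: [-90.0, -0.0, -14.0]
wrist_force: [-0.1, -0.2, -0.5]
opening: 0.0
```

```bash
cat > chk.py <<'E'
from h import *
def chk():
    bot.camera('side');o=bot.get_obs(); e=np.array(o['ee_pos'])
    p,d=bot.camera('wrist')
    y=np.array([.235,.972])
    print(e.round(4),o['wrist_force'].round(1),o['joint_efforts'].round(1),o['time'])
    r=bot.regions_of('wrist','cover')
    if r:
        T,_=cloud('wrist',d,o,r[0]['pixels']); T=T[(T[:,2]>.042)&(T[:,2]<.06)]
        q=np.c_[T[:,:2]-e[:2],np.ones(len(T))]; k=np.linalg.lstsq(q,T[:,2],rcond=None)[0]
        a=(T[:,:2]-np.array([.568,-.167]))@y
        print('z',k[2],'slope',k[:2]@y,'lead past edge mm',1000*np.percentile(a,99.5)-85)
    return o,p,d
if __name__=='__main__': chk()
E
python3 chk.py
```

```text
[ 0.5575 -0.195   0.0448] [-0.6 -0.7 -0.3] [ -0.  -58.3  46.7   0.   -0.   -0. ] 7.1
z 0.052463740534653205 slope 0.0006623577611387323 lead past edge mm -49.36019882557193
```

```bash
python3 - <<'E'
from h import *
bot.camera('side');o=bot.get_obs(); e=np.array(o['ee_pos'])
y=np.array([.235,.972]);x=np.array([.972,-.235])
for n in ['wrist','side']:
    p,d=bot.camera(n)
    P,(u,v)=cloud(n,d,o)
    a=(P[:,:2]-e[:2])@y; b=(P[:,:2]-e[:2])@x
    s=(abs(b)<.02)&(abs(a)<.016)
    h,ed=np.histogram(P[s,2],np.arange(.040,.1,.003)); print(n,list(zip(ed.round(3).tolist(),h.tolist())))
    for lo in np.arange(-16,17,4):
        t=s&(a>=lo/1e3)&(a<(lo+4)/1e3); z=P[t,2]; z=z[z>.056]
        if len(z): print(lo,z.min().round(4), b[t][P[t,2]>.056].min().round(3),b[t][P[t,2]>.056].max().round(3))
E
```

```text
wrist [(0.04, 0), (0.043, 0), (0.046, 0), (0.049, 342), (0.052, 1397), (0.055, 0), (0.058, 0), (0.061, 0), (0.064, 0), (0.067, 0), (0.07, 22), (0.073, 66), (0.076, 85), (0.079, 124), (0.082, 122), (0.085, 121), (0.088, 129), (0.091, 151), (0.094, 158)]
-12 0.1049 -0.004 0.003
-8 0.1052 -0.005 0.003
-4 0.1051 -0.004 0.003
0 0.1045 -0.004 0.003
4 0.0747 -0.02 0.02
8 0.0706 -0.016 0.02
12 0.109 -0.018 0.02
side [(0.04, 0), (0.043, 0), (0.046, 0), (0.049, 34), (0.052, 191), (0.055, 14), (0.058, 0), (0.061, 0), (0.064, 0), (0.067, 0), (0.07, 3), (0.073, 8), (0.076, 19), (0.079, 12), (0.082, 22), (0.085, 15), (0.088, 21), (0.091, 12), (0.094, 23)]
-16 0.0753 -0.02 0.02
-12 0.0562 -0.02 0.02
-8 0.0567 -0.019 0.019
-4 0.056 -0.02 0.02
0 0.1082 -0.019 0.004
4 0.106 -0.019 0.005
8 0.0562 -0.0 0.018
```

```bash
python3 - <<'E'
from h import *
o=bot.get_obs(); e=np.array(o['ee_pos'])
p,d=bot.camera('wrist')
m,Rw,c=cam_pose('wrist',o)
for k in [0,.005,.01,.02,.025]:
  for a in (0,.011):
    q=e+[.235*a,.972*a,k]; z=Rw.T@(q-c); print(k,a,'pix',(m['fx']*z[0]/z[2]+m['cx']).round(),(m['fy']*z[1]/z[2]+m['cy']).round(),'depth',z[2].round(3))
print((d[205:265:3,240:272:4]*1000).astype(int))
a=cv2.resize(p[180:280,190:320],None,fx=5,fy=5,interpolation=cv2.INTER_NEAREST); a=np.clip(a.astype(float)*1.8,0,255).astype(np.uint8); save('pics/w4.png',a)
E
```

```text
0 0 pix 254.0 218.0 depth 0.178
0 0.011 pix 254.0 203.0 depth 0.175
0.005 0 pix 254.0 221.0 depth 0.173
0.005 0.011 pix 254.0 205.0 depth 0.17
0.01 0 pix 254.0 224.0 depth 0.168
0.01 0.011 pix 254.0 208.0 depth 0.165
0.02 0 pix 254.0 231.0 depth 0.158
0.02 0.011 pix 254.0 213.0 depth 0.156
0.025 0 pix 254.0 234.0 depth 0.154
0.025 0.011 pix 254.0 217.0 depth 0.151
[[168 166 166 166 166 166 167 167]
 [167 166 167 168 167 167 166 168]
 [168 168 168 168 167 168 169 168]
 [167 167 168 168 168 168 168 168]
 [168 168 170 168 168 169 169 168]
 [169 147 147 147 145 146 146 171]
 [169 143 141 141 143 142   0 170]
 [171 138 139 138 138 138 136 171]
 [144 134 135 135 134 135 135 144]
 [140 131 130 131 131 131 131 141]
 [128 128 127 128 127 128 129 138]
 [125 126 124 124 124 124 124 134]
 [121 122 122 122 120 122 120 130]
 [119 119 119 119 118 119 119 119]
 [117 115 115 116 116 116 117 116]
 [111 111 115 115 116 116 111 109]
 [107 109 109 115 116 109 108 107]
 [105 107 106 117 116 107 107 107]
 [105 105 105 117 117 105 106 104]
 [103 102 107 117 117 102 103 102]]
```

View pics/w4.png

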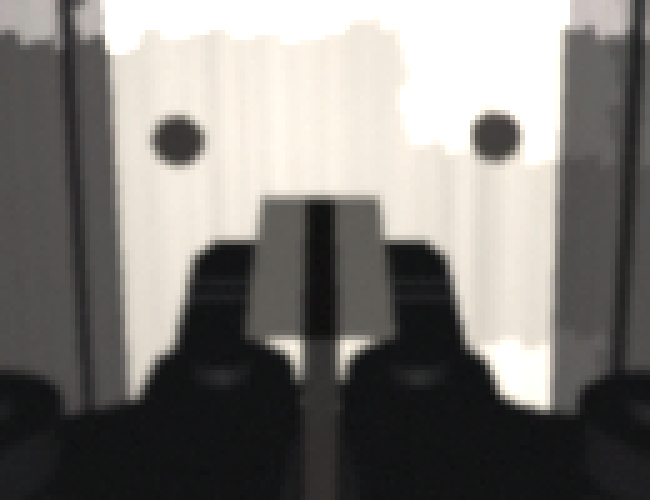

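The zoomed crop shows the pads' lower edge at row 219. Depth puts it about 26 mm above the nominal TCP, and the side camera agrees, so there are about 17 mm still to go.

```bash
python3 -m jog '[[1,0,0,-0.1,0,0,0],[1,0,0,-0.2,0,0,0],[1,0,0,-0.3,0,0,0],[1,0,0,-0.4,0,0,0],[1,0,0,-0.4,0,0,0]]'; python3 chk.py
```

```text
time: 7.9
ee_pos: [0.5572, -0.1949, 0.0343]
tcp_rot: [-90.0, 0.0, -14.0]
wrist_force: [0.4, 0.5, -0.1]
opening: 0.0003
[ 0.5573 -0.1949  0.0345] [0.3 0.7 0.4] [ -0.  -57.9  46.2  -0.   -0.    0. ] 7.95
z 0.052483376198061815 slope -0.00025118053656281495 lead past edge mm -49.507425165231254
```

```bash
python3 -m jog '[[1,0,0,-0.04,0,0,0],[1,0,0,-0.08,0,0,0],[1,0,0,-0.08,0,0,0]]'
```

```text
time: 8.35
ee_pos: [0.5574, -0.195, 0.0327]
tcp_rot: [-90.0, 0.0, -14.0]
wrist_force: [0.6, -1.0, 0.4]
opening: 0.0002
```

```bash
python3 -m jog '[[1,0,0,-0.02,0,0,0],[1,0,0,-0.04,0,0,0],[1,0,0,-0.04,0,0,0]]'; python3 - <<'E'
from h import *
o=bot.get_obs(); e=np.array(o['ee_pos']); p,d=bot.camera('wrist')
P,_=cloud('wrist',d,o); y=np.array([.235,.972]);x=np.array([.972,-.235])
a=(P[:,:2]-e[:2])@y; b=(P[:,:2]-e[:2])@x
s=(abs(b)<.012)&(a<.013)&(a>.005)
h,ed=np.histogram(P[s,2],np.arange(.048,.07,.001)); print(e,list(zip(ed.round(3).tolist(),h.tolist())))
E
```

```text
time: 8.65
ee_pos: [0.5574, -0.195, 0.0317]
tcp_rot: [-90.0, 0.0, -14.0]
wrist_force: [-0.6, -0.4, 0.3]
opening: -0.0001
[ 0.55744421 -0.19498116  0.0317439 ] [(0.048, 0), (0.049, 0), (0.05, 4), (0.051, 70), (0.052, 237), (0.053, 90), (0.054, 1), (0.055, 0), (0.056, 0), (0.057, 3), (0.058, 16), (0.059, 6), (0.06, 15), (0.061, 13), (0.062, 26), (0.063, 36), (0.064, 27), (0.065, 30), (0.066, 34), (0.067, 30), (0.068, 35), (0.069, 40)]
```

```bash
python3 -m jog '[[1,0,0,-0.06,0,0,0],[1,0,0,-0.12,0,0,0],[1,0,0,-0.12,0,0,0]]'
```

```text
time: 9.0
ee_pos: [0.5575, -0.195, 0.029]
tcp_rot: [-90.0, -0.0, -14.0]
wrist_force: [0.4, 0.6, -0.7]
opening: 0.0001
```

```bash
python3 -m jog '[[1,0,0,-0.02,0,0,0],[1,0,0,-0.02,0,0,0]]'
```

```text
time: 9.2
ee_pos: [0.5576, -0.195, 0.0289]
tcp_rot: [-90.0, -0.0, -14.0]
wrist_force: [-1.0, 0.9, 4.8]
opening: -0.0001
```

```bash
python3 -m jog '[[1,0,0,-0.02,0,0,0],[1,0,0,-0.02,0,0,0]]'
```

```text
time: 9.4
ee_pos: [0.5576, -0.195, 0.0287]
tcp_rot: [-90.0, -0.0, -14.0]
wrist_force: [-3.3, 0.6, 6.6]
opening: 0.0002
```

```bash
python3 -m jog '[[1,0,0,-0.016,0,0,0],[1,0,0,-0.016,0,0,0]]'
```

```text
time: 9.6
ee_pos: [0.5577, -0.195, 0.0286]
tcp_rot: [-90.0, -0.1, -14.0]
wrist_force: [-3.6, 1.9, 8.9]
opening: -0.0
```

Contact at about 9 N. Now I'll drag it towards the open end, following the sinking bed.

```bash
python3 -m jog '[[1,0.05,0.2,-0.003,0,0,0],[1,0.1,0.4,-0.01,0,0,0],[1,0.14,0.58,-0.014,0,0,0],[1,0.19,0.78,-0.02,0,0,0],[1,0.19,0.78,-0.02,0,0,0]]';python3 chk.py
```

```text
time: 10.1
ee_pos: [0.5631, -0.1757, 0.0282]
tcp_rot: [-90.0, -0.1, -14.0]
wrist_force: [-0.2, -0.3, 8.1]
opening: -0.0
[ 0.5632 -0.1757  0.0283] [-0.4 -1.   7.6] [  0.3 -53.4  42.3  -0.1   0.    0. ] 10.15
z 0.05186748666226828 slope -0.009247812378400312 lead past edge mm -29.49059531223905
```

```bash
python3 -m jog '[[1,0.05,0.2,-0.007,0,0,0],[1,0.1,0.4,-0.014,0,0,0],[1,0.14,0.58,-0.022,0,0,0],[1,0.19,0.78,-0.03,0,0,0],[1,0.19,0.78,-0.03,0,0,0]]';python3 chk.py
```

```text
time: 10.75
ee_pos: [0.5679, -0.1563, 0.0275]
tcp_rot: [-90.0, -0.1, -14.0]
wrist_force: [-0.8, -1.4, 8.2]
opening: 0.0002
[ 0.5679 -0.1563  0.0275] [ 0.6 -0.7  7.4] [  0.4 -53.   42.1  -0.1   0.1   0. ] 10.8
z 0.05111134223705851 slope -0.01461982406114332 lead past edge mm -9.660149891355601
```

```bash
python3 -m jog '[[1,0.05,0.2,-0.007,0,0,0],[1,0.1,0.4,-0.014,0,0,0],[1,0.14,0.58,-0.022,0,0,0],[1,0.19,0.78,-0.03,0,0,0],[1,0.19,0.78,-0.03,0,0,0]]';python3 chk.py
```

```text
time: 11.4
ee_pos: [0.5727, -0.1367, 0.0267]
tcp_rot: [-90.0, -0.1, -14.0]
wrist_force: [0.6, -0.8, 8.3]
opening: -0.0001
[ 0.5727 -0.1367  0.0268] [-0.4  0.3  7.7] [  0.4 -53.   42.1  -0.    0.1   0. ] 11.45
z 0.050362652832569674 slope -0.018532778211580163 lead past edge mm 10.463460748283993
```

```bash
python3 -m jog '[[1,0.05,0.2,-0.009,0,0,0],[1,0.1,0.4,-0.018,0,0,0],[1,0.14,0.58,-0.026,0,0,0],[1,0.19,0.78,-0.035,0,0,0],[1,0.19,0.78,-0.035,0,0,0]]';python3 chk.py
```

```text
time: 12.05
ee_pos: [0.5774, -0.1172, 0.0258]
tcp_rot: [-90.0, -0.1, -14.0]
wrist_force: [0.1, 0.1, 8.9]
opening: -0.0001
[ 0.5774 -0.1172  0.0259] [-0.6 -0.7  8.2] [  0.4 -53.2  42.2  -0.    0.1   0. ] 12.1
z 0.04941942309506296 slope -0.023286336802414646 lead past edge mm 30.290442299012483
```

```bash
python3 -m jog '[[1,0.05,0.2,-0.01,0,0,0],[1,0.09,0.38,-0.018,0,0,0],[1,0.13,0.54,-0.026,0,0,0],[1,0.13,0.54,-0.026,0,0,0]]';python3 chk.py
```

```text
time: 12.6
ee_pos: [0.5807, -0.1038, 0.0251]
tcp_rot: [-90.0, -0.1, -14.0]
wrist_force: [-0.4, -0.9, 7.5]
opening: 0.0001
[ 0.5807 -0.1038  0.0252] [ 0.4 -0.6  7.8] [  0.6 -53.4  42.3  -0.1   0.2   0. ] 12.65
z 0.04871932001291638 slope -0.0260872050475012 lead past edge mm 44.047738165966166
```

The lead end is 44 mm out. Lifting off gently.

```bash
python3 -m jog '[[1,0,0,0.04,0,0,0],[1,0,0,0.08,0,0,0],[1,0,0,0.12,0,0,0],[1,0,0,0.16,0,0,0],[1,0,0,0.2,0,0,0]]'; python3 -m jog '[[1,0,0,0.06,0,0,0],[1,0,0,0.3,0,0,0],[1,0,0,0.8,0,0,0],[1,0,0,1.6,0,0,0],[1,0,0,3,0,0,0]]'; python3 -m jog '[[0,0,0,1,0,0,0],[0,0,0,1,0,0,0],[0,0,0,1,0,0,0],[0,0,0,1,0,0,0],[0,0,0,1,0,0,0]]'
python3 - <<'E'
from chk import *
o,p,d=chk(); print(o['opening'])
r=bot.regions_of('wrist','cover')[0]
P,_=cloud('wrist',d,o,r['pixels']); T=P[(P[:,2]>.045)&(P[:,2]<.06)]
print(cv2.minAreaRect((T[:,:2]*1000).astype(np.float32)),np.median(T[:,2]))
# finger geometry in tool frame
P,_=cloud('wrist',d,o); e=np.array(o['ee_pos']); y=np.array([.235,.972]);x=np.array([.972,-.235])
a=(P[:,:2]-e[:2])@y; b=(P[:,:2]-e[:2])@x; h=P[:,2]-e[2]
for sg in (1,-1):
    s=(sg*b>.03)&(sg*b<.065)&(a<.02)&(a>-.02)&(h>.0)&(h<.09)
    print(sg,s.sum(),np.percentile(h[s],[0.5,2,10,50]),np.percentile(b[s],[1,50,99]),np.percentile(a[s],[1,50,99]))
save('pics/w5.png',p)
E
```

```text
time: 13.25
ee_pos: [0.5796, -0.1035, 0.0288]
tcp_rot: [-90.0, 0.0, -14.0]
wrist_force: [0.6, 0.2, 0.7]
opening: 0.0003
time: 13.75
ee_pos: [0.5786, -0.1033, 0.1036]
tcp_rot: [-90.0, 0.2, -14.0]
wrist_force: [-0.0, -0.3, 0.1]
opening: -0.0004
time: 14.25
ee_pos: [0.5792, -0.1034, 0.1278]
tcp_rot: [-90.0, 0.1, -14.0]
wrist_force: [-0.2, -0.7, 0.1]
opening: 0.0723
[ 0.5792 -0.1034  0.1279] [-0.5 -0.7 -0.6] [  0.  -57.8  47.2   0.    0.    0. ] 14.3
z 0.05242569923443726 slope 0.0004687727663113993 lead past edge mm 43.77474758639491
0.07875944274446083
((584.40234375, -95.55949401855469), (111.6138687133789, 59.533512115478516), 74.56095123291016) 0.05245389646655567
1 4950 [0.03581683 0.03908041 0.04884815 0.08323394] [0.03730728 0.04889329 0.06396113] [-0.01142265  0.00628982  0.0130842 ]
-1 4872 [0.03576401 0.03898948 0.04930101 0.08302668] [-0.06418934 -0.04944503 -0.03799558] [-0.0106161   0.00695253  0.01368091]
```

View pics/w5.png

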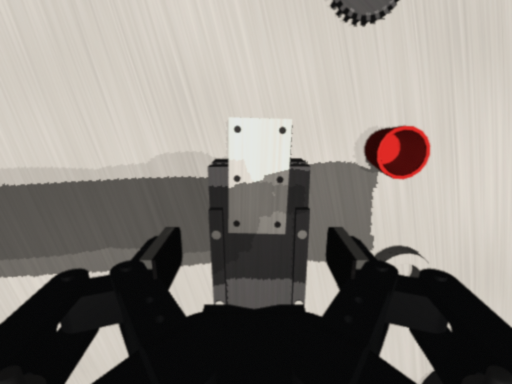

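Step 1 looks met: the plate is level and 44 mm out, at image (260,118)–(260,234). I'll position beyond the edge and check the plate's yaw there.

```bash
python3 -m jog '[[0,0.24,0.7,0,0,0,0],[0,0.48,1.43,0,0,0,0],[0,0.48,1.43,-1,0,0,0],[0,0.48,1.43,-1.6,0,0,0],[0,0.48,1.43,-1.6,0,0,0]]'; python3 - <<'E'
from h import *
s=bot.camera('scene'); o=bot.get_obs(); print(o['ee_pos'],o['tcp_rot'],o['opening'])
y=np.array([.235,.972]);x=np.array([.972,-.235]);C=np.array([.568,-.167])
for n in ['scene','wrist']:
    d=s[1] if n=='scene' else bot.camera(n)[1]
    r=bot.regions_of(n,'cover')[0]
    P,_=cloud(n,d,o,r['pixels']); T=P[(P[:,2]>.049)&(P[:,2]<.0565)]
    a=(T[:,:2]-C)@y*1e3; b=(T[:,:2]-C)@x*1e3
    print(n,len(T),'a range',np.percentile(a,[1,99]))
    L=[]
    for lo in range(int(a.min())+6,int(a.max())-6,6):
        t=(a>lo)&(a<lo+6)
        if t.sum()>30: L.append((lo+3,*np.percentile(b[t],[2,98])))
    L=np.array(L); 
    for k in (1,2): print(np.polyfit(L[:,0],L[:,k],1), end=' ')
    print(L[:,1:].mean(1).round(1), (L[:,2]-L[:,1]).round(1))
E
```

```text
time: 14.95
ee_pos: [0.5902, -0.0677, 0.0861]
tcp_rot: [-90.0, 0.3, -14.0]
wrist_force: [0.1, -0.3, -0.6]
opening: 0.0853
[ 0.59077894 -0.06788523  0.08768498] [-90.02449703   0.15127389 -14.01502867] 0.0852557084127225
scene 991 a range [ 21.9023868  125.72557629]
[  0.0857437  -30.92330917] [ 0.0327319  25.67288093] [-0.8  0.4 -0.4 -0.2  0.2  0.9  1.3  1.2  1.4  1.4  2.4  4.7] [55.1 52.5 54.5 53.5 53.6 54.9 52.2 56.  54.7 54.2 50.9 47.5]
wrist 8186 a range [ 20.95911344 128.13225977]
[  0.04194655 -30.50773342] [ 0.03546051 23.10979447] [-2.7 -2.6 -2.4 -1.6 -1.6 -1.4 -1.5 -1.1 -0.6 -0.6 -0.1 -0.1  0.2 -0.
  0.7  0.8  1.2] [52.8 54.  53.7 53.2 52.9 53.7 53.7 53.  53.  52.5 53.  52.5 53.2 53.4
 53.  52.6 52.9]
```

```bash
python3 -m jog '[[0,0.06,0,-0.8,0,0,-0.36],[0,0.06,0,-1.6,0,0,-0.36],[0,0.06,0,-2.4,0,0,-0.36],[0,0.06,0,-2.9,0,0,-0.36],[0,0.06,0,-3.1,0,0,-0.36]]'; python3 -m jog '[[0.15,0,0,0,0,0,0],[0.15,0,0,0,0,0,0]]';python3 - <<'E'
from h import *
o=bot.get_obs(); print(o['ee_pos'],o['opening'],o['wrist_force'])
p,d=bot.camera('side'); 
u,v=260,240; save('pics/s6.png',cv2.resize(p[150:300,180:380],None,fx=4,fy=4,interpolation=cv2.INTER_CUBIC))
E
```

```text
time: 15.65
ee_pos: [0.5929, -0.0679, 0.0108]
tcp_rot: [-90.0, 0.0, -15.8]
wrist_force: [0.6, -0.3, -0.2]
opening: 0.0855
time: 15.85
ee_pos: [0.5938, -0.0679, 0.0125]
tcp_rot: [-90.0, -0.1, -15.8]
wrist_force: [0.7, -0.1, -0.7]
opening: 0.0724
[ 0.59384074 -0.0678573   0.01251122] 0.07243349555949014 [ 0.65277489 -0.07142914 -0.7335144 ]
```

View pics/s6.png

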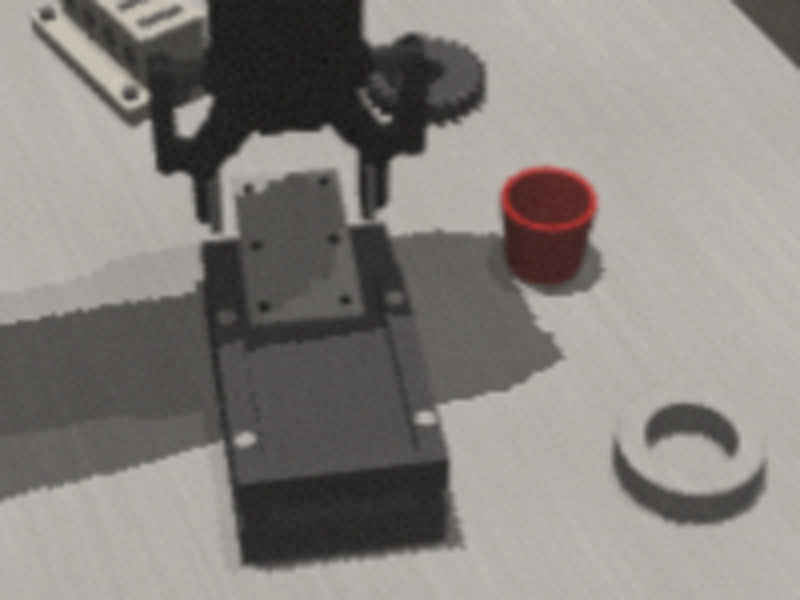

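The side crop shows the fingers straddling the overhang, at (208,205) and (372,200), just beyond the block's edge. Closing.

```bash
python3 -m jog '[[0.15,0,0,0,0,0,0],[0.2,0,0,0,0,0,0],[0.25,0,0,0,0,0,0]]' 40; python3 -m jog '[[1,0,0,0,0,0,0],[1,0,0,0,0,0,0],[1,0,0,0,0,0,0],[1,0,0,0,0,0,0],[1,0,0,0,0,0,0]]' 60
```

```text
time: 16.2
ee_pos: [0.5934, -0.0678, 0.0117]
tcp_rot: [-90.0, -0.0, -15.8]
wrist_force: [0.0, -0.5, -0.2]
opening: 0.064
time: 16.7
ee_pos: [0.5933, -0.0677, 0.0115]
tcp_rot: [-90.0, -0.0, -15.8]
wrist_force: [-0.5, 0.7, 2.5]
opening: 0.0537
```

```bash
python3 -m jog '[[1,0,0,0,0,0,0],[1,0,0,0.1,0,0,0],[1,0,0,0.25,0,0,0],[1,0,0,0.4,0,0,0],[1,0,0,0.5,0,0,0]]' 90; python3 -m jog '[[1,0,0,0.3,0,0,0],[1,0,0,0.8,0,0,0],[1,0,0,1.3,0,0,0],[1,0,0,1.5,0,0,0],[1,0,0,1.5,0,0,0]]';python3 - <<'E'
from h import *
s=bot.camera('scene'); o=bot.get_obs(); print(o['ee_pos'],o['opening'],o['wrist_force'],o['torque'])
y=np.array([.272,.962]);x=np.array([.962,-.272]);e=np.array(o['ee_pos'])
p,d=bot.camera('wrist');save('pics/w7.png',p)
r=bot.regions_of('wrist','cover')
for q in r[:2]:
    P,_=cloud('wrist',d,o,q['pixels']);a=(P[:,:2]-e[:2])@y*1e3; b=(P[:,:2]-e[:2])@x*1e3
    t=P[:,2]>.07; z=P[t,2]*1e3
    k=np.linalg.lstsq(np.c_[a[t],b[t],np.ones(t.sum())],z,rcond=None)[0]; print(q['conf'],t.sum(),k,np.percentile(a[t],[1,99]),np.percentile(b[t],[1,99]),np.percentile(z,[1,50,99]))
E
```

```text
time: 17.2
ee_pos: [0.5933, -0.0678, 0.0243]
tcp_rot: [-90.0, -0.0, -15.8]
wrist_force: [0.1, -0.6, -1.8]
opening: 0.0523
time: 17.7
ee_pos: [0.594, -0.0679, 0.0629]
tcp_rot: [-90.0, -0.1, -15.8]
wrist_force: [-0.8, -1.0, -2.1]
opening: 0.0523
[ 0.59358613 -0.06778948  0.06196508] 0.05215585824667117 [-0.62382269  0.33539582 -1.55885617] [ 0.09253322  0.03399069 -0.06283255]
0.83 11194 [7.15620181e-03 5.42885311e-04 1.01828762e+02] [-35.80478813  26.54397231] [-27.61968516  26.5857347 ] [100.21369647 101.7639386  103.19561608]
```

View pics/w7.png

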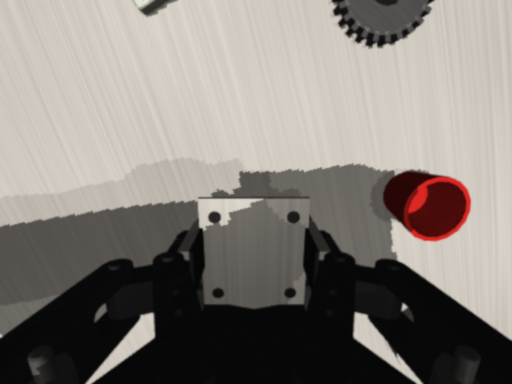

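The plate is held level (0.4° slope) with its lead edge at row 198. Its underside is 37 mm above the TCP and its centre 28 mm behind. Moving to the valve.

```bash
python3 -m jog '[[1,-0.05,0.6,0.5,0,0,0.6],[1,-0.15,1.7,1,0,0,1.6],[1,-0.25,2.9,1.5,0,0,2.6],[1,-0.4,4.1,1.5,0,0,3.6],[1,-0.5,5.2,1.5,0,0,4.4]]'; python3 -m jog '[[1,-0.1,1.2,0,0,0,0.7],[1,-0.2,2.4,0,0,0,1.2],[1,-0.3,3.5,0,0,0,1.26],[1,-0.4,4.5,0,0,0,1.26],[1,-0.4,4.9,0,0,0,1.26]]'; python3 -m jog '[[1,0,0,0,0,0,0],[1,0,0,0,0,0,0]]'
cat > m2.py <<'E'
from h import *
S=bot.camera('scene')
V=bot.regions_of('scene','valve_body'); Cv=bot.regions_of('scene','cover')
o=bot.get_obs(); e=np.array(o['ee_pos']); print(e,o['tcp_rot'],o['opening'],o['wrist_force'],o['time'])
p,d=bot.camera('wrist')
D=bot.camera('side')
Vs=bot.regions_of('side','valve_body'); Cs=bot.regions_of('side','cover')
W=bot.regions_of('wrist','cover') if 0 else []
def fit(n,P,z0,z1):
    T=P[(P[:,2]>z0)&(P[:,2]<z1)]
    if len(T)<50: print(n,len(T));return
    print(n,len(T),cv2.minAreaRect((T[:,:2]*1000).astype(np.float32)),'z',np.median(T[:,2]).round(4))
hz=e[2]+.04
for n,dd,rv,rc in [('scene',S[1],V,Cv),('side',D[1],Vs,Cs)]:
    for r in rv[:1]: fit(n+' valve %.2f'%r['conf'],cloud(n,dd,o,r['pixels'])[0],.045,.055)
    for r in rc[:1]: fit(n+' cover %.2f'%r['conf'],cloud(n,dd,o,r['pixels'])[0],hz-.006,hz+.006)
P,_=cloud('wrist',d,o)
t=(abs(P[:,2]-hz)<.004)&(np.hypot(P[:,0]-e[0],P[:,1]-e[1])<.09)
fit('wrist cover',P[t],0,1)
save('pics/w8.png',p); save('pics/sc8.png',S[0]); save('pics/sd8.png',D[0])
E
python3 m2.py
```

```text
time: 18.35
ee_pos: [0.5805, 0.0643, 0.0999]
tcp_rot: [-90.0, -0.0, 6.5]
wrist_force: [-0.5, -0.4, -1.5]
opening: 0.0522
time: 18.85
ee_pos: [0.57, 0.1874, 0.0992]
tcp_rot: [-90.0, 0.0, 12.7]
wrist_force: [0.1, -0.8, -1.4]
opening: 0.0523
time: 19.05
ee_pos: [0.5707, 0.1844, 0.099]
tcp_rot: [-90.0, 0.0, 12.6]
wrist_force: [-0.1, -0.8, -1.2]
opening: 0.0521
[0.57086842 0.18379196 0.09900709] [-9.00073759e+01  2.79776812e-03  1.24472668e+01] 0.05253342872586576 [ 0.19690195 -0.00216276 -2.11492349] 19.2
scene valve 0.63 629 ((577.7224731445312, 158.1495819091797), (45.414825439453125, 100.75341033935547), 12.9542875289917) z 0.0495
scene cover 0.66 0
side valve 0.71 498 ((575.7025756835938, 156.73480224609375), (46.778594970703125, 106.6086196899414), 13.274290084838867) z 0.0504
side cover 0.69 582 ((576.0689697265625, 156.00723266601562), (57.58429718017578, 114.18890380859375), 13.294092178344727) z 0.1396
wrist cover 11579 ((571.7022705078125, 177.9133758544922), (79.97042083740234, 66.36917877197266), 12.715774536132812) z 0.1389
```

```bash
python3 -m jog '[[1,0.01,0.05,-0.8,0,0,0.06],[1,0.01,0.05,-1.7,0,0,0.06],[1,0.01,0.05,-2.5,0,0,0.06],[1,0.01,0.05,-3,0,0,0.06],[1,0.01,0.05,-3.1,0,0,0.06]]'; python3 -m jog '[[1,0,0,0,0,0,0],[1,0,0,0,0,0,0]]'; python3 m2.py
```

```text
time: 19.9
ee_pos: [0.5701, 0.1855, 0.0198]
tcp_rot: [-90.0, 0.1, 12.8]
wrist_force: [-0.1, 0.0, -1.2]
opening: 0.0522
time: 20.1
ee_pos: [0.5716, 0.1862, 0.0226]
tcp_rot: [-90.0, -0.1, 12.8]
wrist_force: [0.0, -0.4, -1.8]
opening: 0.0523
[0.57154821 0.18618163 0.0223988 ] [-8.99927047e+01 -8.35532435e-02  1.28009506e+01] 0.05246257467708791 [ 0.02649281 -0.34469868 -1.18416848] 20.25
scene valve 0.79 19
scene cover 0.68 876 ((578.4033203125, 157.31057739257812), (56.9151496887207, 110.12425231933594), 13.14037036895752) z 0.0623
side valve 0.81 94 ((563.8425903320312, 134.201171875), (37.80739974975586, 87.99649047851562), 42.44189453125) z 0.0491
side cover 0.96 606 ((576.4276733398438, 158.1001739501953), (59.385711669921875, 114.7494888305664), 10.187447547912598) z 0.0629
wrist cover 11572 ((572.2723999023438, 180.47879028320312), (79.86032104492188, 66.03111267089844), 12.944132804870605) z 0.0623
```

```bash
python3 -m jog '[[1,0,0,-0.1,0,0,0],[1,0,0,-0.2,0,0,0],[1,0,0,-0.28,0,0,0],[1,0,0,-0.28,0,0,0],[1,0,0,-0.28,0,0,0]]'; python3 -m jog '[[1,0,0,-0.02,0,0,0],[1,0,0,-0.04,0,0,0],[1,0,0,-0.04,0,0,0]]'
```

```text
time: 20.95
ee_pos: [0.5709, 0.186, 0.0143]
tcp_rot: [-90.0, 0.0, 12.8]
wrist_force: [-0.1, -0.7, -1.5]
opening: 0.0522
time: 21.25
ee_pos: [0.571, 0.186, 0.0134]
tcp_rot: [-90.0, 0.0, 12.8]
wrist_force: [0.1, 0.6, -1.6]
opening: 0.0525
```

```bash
python3 -m jog '[[1,0,0,-0.02,0,0,0],[1,0,0,-0.02,0,0,0]]'
```

```text
time: 21.45
ee_pos: [0.571, 0.186, 0.0129]
tcp_rot: [-90.0, -0.0, 12.8]
wrist_force: [-0.3, -0.0, -0.6]
opening: 0.0527
```

```bash
python3 -m jog '[[1,0,0,-0.02,0,0,0],[1,0,0,-0.02,0,0,0]]'
```

```text
time: 21.65
ee_pos: [0.5711, 0.186, 0.0126]
tcp_rot: [-90.0, -0.0, 12.8]
wrist_force: [-0.4, -0.6, 0.9]
opening: 0.0522
```

```bash
python3 -m jog '[[1,0,0,-0.02,0,0,0],[1,0,0,-0.02,0,0,0]]'; python3 -m jog '[[1,0,0,0,0,0,0],[1,0,0,0,0,0,0]]' 20;  python3 -m jog '[[0.28,0,0,0,0,0,0],[0.2,0,0,0,0,0,0],[0.1,0,0,0,0,0,0],[0,0,0,0,0,0,0],[0,0,0,0,0,0,0]]'; python3 -m jog '[[0,0,0,0,0,0,0],[0,0,0,0.4,0,0,0],[0,0,0,1.2,0,0,0],[0,0,0,2.6,0,0,0],[0,0,0,4,0,0,0]]'; python3 -m jog '[[0,0,-1.5,1,0,0,0],[0,0,-3,2,0,0,0],[0,0,-4,2,0,0,0],[0,0,-4,2,0,0,0]]'; python3 m2.py; sed -i 's/hz=e\[2\]+.04/hz=.053/' m2.py; python3 m2.py
```

```text
time: 21.85
ee_pos: [0.5711, 0.186, 0.0126]
tcp_rot: [-90.0, -0.0, 12.8]
wrist_force: [-2.3, -0.9, 5.1]
opening: 0.0528
time: 22.05
ee_pos: [0.5711, 0.186, 0.0126]
tcp_rot: [-90.0, -0.0, 12.8]
wrist_force: [-2.5, -0.8, 5.5]
opening: 0.0524
time: 22.55
ee_pos: [0.571, 0.186, 0.0118]
tcp_rot: [-90.0, 0.0, 12.8]
wrist_force: [0.4, -0.6, -0.5]
opening: 0.0853
time: 23.05
ee_pos: [0.5706, 0.1859, 0.1135]
tcp_rot: [-90.0, 0.0, 12.8]
wrist_force: [-0.5, 0.8, 0.8]
opening: 0.0854
time: 23.45
ee_pos: [0.5715, 0.0835, 0.164]
tcp_rot: [-90.0, -0.1, 12.6]
wrist_force: [-1.0, 0.7, -0.9]
opening: 0.0858
[0.57089899 0.08631975 0.16201612] [-8.99844963e+01  3.13888920e-03  1.27862175e+01] 0.08545398933698635 [-0.15218893  0.83069116 -0.08426514] 23.6
scene valve 0.85 2
scene cover 0.81 0
side valve 0.71 10
side cover 0.31 0
wrist cover 384 ((570.2071533203125, 86.28057861328125), (107.7612533569336, 22.34794044494629), 12.747918128967285) z 0.2034
[0.57087952 0.0865325  0.16169412] [-8.99985697e+01  2.35598557e-02  1.28468887e+01] 0.08578246019685885 [-0.20605249 -0.44791546  0.37306501] 23.95
scene valve 0.81 0
scene cover 0.55 982 ((577.7741088867188, 158.19985961914062), (57.86913299560547, 111.03262329101562), 12.31170654296875) z 0.0526
side valve 0.85 8
side cover 0.62 633 ((576.600341796875, 156.38742065429688), (57.856590270996094, 116.03023529052734), 13.354244232177734) z 0.0536
wrist cover 3944 ((580.6359252929688, 142.1176300048828), (56.21352005004883, 75.64195251464844), 12.725016593933105) z 0.0525
```

View pics/w8.png

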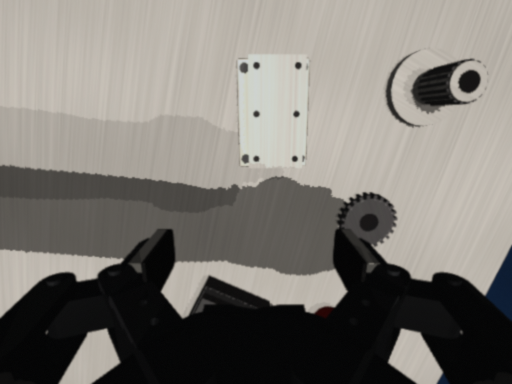

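The picture shows the plate flat on the valve at (273,110), lined up with it, and the hub and gear undisturbed. Handing in.

```bash
python3 -c "
from workcell import bot
print(bot.job_done(), bot.get_obs()['time'])"
```

```text
the job is handed in; nothing more can be done
the job is handed in; nothing more can be done
```

The cover plate is on the valve body and the job is handed in, with the arm clear after about 24 s on the robot's clock. No verdict was reported, so these are my own measurements.

- **Slide:** I pressed with the shut fingertips at about 7.5–9 N and dragged the plate out until its +y end was 44 mm past the open edge. After letting go, it measured level and at 44 mm.
- **Lift:** I gripped the overhanging end across its sides with the tool pointing down and lifted it about 50 mm; it stayed level. I then set it down on light contact (about 5 N) before opening the fingers.
- **Final position:** The scene camera puts the plate at (577.8, 158.2) mm, against (577.5, 158.1) mm for the valve top. Yaw is 12.3–13.4° across the cameras, against about 13° for the valve, and the plate's top is at 52.6 mm. The side camera puts the plate about 1 mm off in x from its own earlier valve fix.
- **Bystanders:** The hub and gear look undisturbed in the last picture. I did not re-measure any of the four bystanders.

**Disagreement:** The fingertips ended about 26 mm above the stated TCP when shut, by depth from both cameras. Contact came at a TCP height of about 29 mm, and I set the pressing and gripping heights from the measured offset instead.

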